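# Sort plunger cutters by the feel of their springs

## Task

Four look-alike spring-plunger garnish cutters stand in the slots of the steel rack. Before moving any of them along, press each push cap in turn, from the robot's left to its right, at least half-way down to feel its spring. Then slide the cutter with the weakest spring all the way to the front of its slot (towards the robot) and the one with the strongest all the way to the back, leave the two ordinary ones where they were, all plungers up, and do not disturb the other things on the table.

Things in the scene. Friction and masses are not known exactly. Their poses are not given: they have to be found in the camera images.
- rack: steel cutter rack fixed on the table: plate 250 mm (x, depth) by 460 mm (y), 10 mm thick; origin under its centre; -x is its front (towards the robot), +x its back, +y its left. Four slots along x, at y = +127.5, +42.5, -42.5, -127.5 mm; ribs between them 18 mm above the table, end lips at x = -110 and +110 mm, tops 20 and 32 mm above the table. One captive cutter in each slot
- slot1 (a point): middle of the first (leftmost, +y) slot of the rack, on its floor, 12 mm above the table; x along the slot to the back, y to the left. Cutter (all four look identical; which spring is in which slot changes every time; it cannot be lifted out): 64 mm square foot, steel collar 52 mm in diameter from 52 to 72 mm above the table, white push cap on a thin stem, 48 mm in diameter, flat top 118 mm above the table at rest
- slot2 (a point): middle of the second slot of the rack, on its floor, 12 mm above the table; x along the slot to the back, y to the left. Each cutter starts somewhere within 12 mm of its slot's middle, on the slot's line, and can slide 60 mm forward and 60 mm back from its start, against a stop at either end; it slides with about 2.5 N of friction and stays where it is left
- slot3 (a point): middle of the third slot of the rack, on its floor, 12 mm above the table; x along the slot to the back, y to the left. Force on a cap at 12 mm of travel: weakest spring about 2.6 N, the two ordinary ones 6.4 N, strongest 12.8 N; at rest (preload) 0.4 times that, at the bottom 1.4 times that
- slot4 (a point): middle of the fourth (rightmost, -y) slot of the rack, on its floor, 12 mm above the table; x along the slot to the back, y to the left.
- slide_a (a joint): position of one of the four cutters along its slot, m: 0 where it starts, -0.06 front stop, +0.06 back stop. The letter does not tell which slot it stands in
- slide_b (a joint): position of one of the four cutters along its slot, m: 0 where it starts, -0.06 front stop, +0.06 back stop. The letter does not tell which slot it stands in
- slide_c (a joint): position of one of the four cutters along its slot, m: 0 where it starts, -0.06 front stop, +0.06 back stop. The letter does not tell which slot it stands in
- slide_d (a joint): position of one of the four cutters along its slot, m: 0 where it starts, -0.06 front stop, +0.06 back stop. The letter does not tell which slot it stands in
- press_a (a joint): travel of the plunger of the cutter of slide_a, m: 0 up, 0.020 fully down; it springs back up when released
- press_b (a joint): travel of the plunger of the cutter of slide_b, m: 0 up, 0.020 fully down; it springs back up when released
- press_c (a joint): travel of the plunger of the cutter of slide_c, m: 0 up, 0.020 fully down; it springs back up when released
- press_d (a joint): travel of the plunger of the cutter of slide_d, m: 0 up, 0.020 fully down; it springs back up when released
- jar: bystander: small glass jar with steel lid, 44 mm wide, 62 mm tall, standing on the rack's left end; origin under its centre
- tomato: bystander: tomato, 52 mm wide, 50 mm tall, on the rack's right end; origin under its centre
- spatula: bystander: kitchen spatula with wooden handle and steel blade, about 240 mm long, lying left of the rack; origin on its underside, about midway
- mug: bystander: white mug, 76 mm wide, 90 mm tall, right of the rack; origin under its centre
- bowl: bystander: white bowl, 170 mm wide, 75 mm tall, right of the rack; origin under its centre

How it is judged:
By the outcome, as a careful person would: the job done as asked, in the order asked, and still so for the second after the job is handed in, with the robot touching nothing.
It also fails if it takes over 69 s, if anything falls off the work surface, if the arm or the gripper's body presses on something with over 40 N, if the wrist force passes 120 N, or if a joint passes its speed limit or range.

## Robot

A 6-joint arm with a two-finger parallel gripper is mounted at the origin on the work surface. World frame = base frame: x ahead of the robot, y to its left, z up, the work surface at z = 0. Lengths are in m, angles in degrees, forces in N, time in s.
With the tool pointing down it reaches from about 0.375 to 0.9 m from the base axis. Payload 3.1 kg.
Tool frame: the origin (TCP) lies at the very end of the fingers, on their centre line; the grasp point (between the pads) lies behind it (bot.grip_depth is the z of the grasp point in the tool frame, in m); z points along the fingers, y is the direction in which the jaws open and shut (so a half turn about z gives the same grasp; the last joint's range is limited). The gripper opens to 87 mm and grips with 3 to 60 N. Pads are 19 mm wide; open, the fingers measure 117 mm over their backs; the gripper's body (75 mm by 190 mm) begins 51 mm behind the grasp point.
Start: joints at [-82.305, 30.224, 82.088, -0, 67.689, -10.227], TCP at [0.192, -0.595, 0.223] pointing down, gripper open.
Joint ranges: [-176.69, 176.69], [-43.24, 126.21], [12.49, 139.97], [-82, 262], [0, 151.66], [-163.58, 163.58]. Speed limits (degrees/s): [159.86, 159.86, 180, 180, 180, 180].

## Interface

Orientations are given as a 3x3 rotation matrix whose columns are the frame's x, y, z axes.
In Python, from rig import bot, vision gives the robot as it stands. The module is installed in compiled form; this text tells all that it offers.
- The arm moves only by the shell command python3 -m jog 'ROWS'. ROWS is JSON, a list of rows, each a list of 3 entries, a list of its own where there are three numbers: the shift along the tool's x, y, z in mm, then the turn, a rotation vector about the tool's x, y, z in degrees, then the closure, from 0 (fully open) to 1 (shut). In form: [[[dx, dy, dz], [wx, wy, wz], fingers], ...]. A call has 1 to 12 rows; each row is the pose to reach, as a shift and turn from the pose commanded when the call began, along the tool's axes at that moment; what a row does not reach only later rows make up. A row lasts 1/12 s, in which the tool goes at most 41.7 mm and 7.16 degrees, less where a joint would pass 70% of its speed; a pose out of reach is approached as far as the arm can. A call with a gripper value outside its range is refused whole. The fingers move at their own pace and stop on an object; the grip force is fixed at half the most. Time passes only in rows, so rows that repeat a pose let the fingers close. It gives the time, the measured TCP pose, the force and the opening at its end, in the units of the state.
- bot.read_state(): the state, without advancing time (a new reading comes with each control period).
- vision.capture(name): name is "scene" or "side" or "wrist"; returns the picture (420x560x3 uint8, red, green, blue); there is no depth.
- vision.camera_info(name): a dict with "intrinsics" (3x3 intrinsics, pixels), "camera_from_world" (4x4, takes a point from world to camera coordinates); the wrist camera has in their place "mount" (4x4, takes a point from camera to tool coordinates, whose origin is the TCP and whose axes are the flange's). Camera axes: x right, y up, looking along -z (the intrinsics and any distortion apply to the point x, -y, -z); pixel columns grow to the right and rows downward; lengths in m; the calibration is good to about 2 mm. A picture is of the moment at which its call begins: read the wrist's pose just before it. camera_info takes no time and is no camera call.
- bot.hand_in(): hands the job in, once; it reports no verdict.
The state is a dict: "time_s": time; "joint_positions": joint angles; "qvel": joint speeds; "tau": joint torques, N m; "position": TCP position; "tcp_rot": TCP orientation; "force": force on the tool from outside, world axes, zero at the start; "moment": the same for the moment, N m; "opening": opening from 0.0 (shut) to 1.0 (fully open).
Only numpy, scipy, OpenCV 4.12 (cv2) and the standard library are available. Lean on these libraries where they do the work, as an engineer would, in place of code of your own. Each camera call takes 0.05 s, during which the arm holds its last target. There are 200 camera calls.

## Working session

There is one attempt and no reset: what is moved stays moved. The work goes in short steps, Python scripts to look and compute and a shell command to move; the robot and the scene stay as the last step left them, time stands still between calls to the robot, and variables do not carry over. Pictures are saved under pics/ and viewed, about 8 in all and at most 12, crops included, and the job is handed in when it is done.

```bash
mkdir -p pics; python3 - <<'E'
from rig import bot,vision
import cv2,numpy as np
s=bot.read_state();print(s['time_s'],s['position'],np.round(s['tcp_rot'],3).tolist(),s['force'],s['opening'],bot.grip_depth)
for n in('scene','side'):
    im=vision.capture(n);cv2.imwrite(f'pics/{n}0.png',im[:,:,::-1]);i=vision.camera_info(n);print(n,{k:np.round(v,4).tolist() if not isinstance(v,str) else v for k,v in i.items()})
print(vision.camera_info('wrist'))
E
```

```text
0.0 [ 0.19224121 -0.59391828  0.22155413] [[0.951, 0.308, -0.0], [0.308, -0.951, 0.002], [0.0, -0.002, -1.0]] [-0.44353466 -0.24229439 -0.42176981] 0.9972054968843298 -0.0187
scene {'intrinsics': [[395.9197, 0.0, 280.2419], [0.0, 395.9197, 204.8312], [0.0, 0.0, 1.0]], 'camera_from_world': [[0.6396, 0.7686, -0.0066, -0.2972], [-0.4998, 0.4224, 0.7562, 0.2096], [0.584, -0.4804, 0.6543, -1.4527], [0.0, 0.0, 0.0, 1.0]]}
side {'intrinsics': [[382.4902, 0.0, 281.1031], [0.0, 382.4902, 206.4532], [0.0, 0.0, 1.0]], 'camera_from_world': [[-0.8813, -0.4721, -0.0205, 0.4323], [0.2509, -0.5043, 0.8262, -0.2381], [-0.4004, 0.723, 0.5629, -0.7527], [0.0, 0.0, 0.0, 1.0]]}
{'intrinsics': array([[339.68893277,   0.        , 278.39037451],
       [  0.        , 339.68893277, 212.01991281],
       [  0.        ,   0.        ,   1.        ]]), 'mount': array([[-1.37206498e-03,  9.62883732e-01,  2.69913016e-01,
         7.45584186e-02],
       [ 9.99999058e-01,  1.30862204e-03,  4.14995975e-04,
        -5.38401012e-05],
       [ 4.63787514e-05,  2.69913331e-01, -9.62884620e-01,
        -1.61856670e-01],
       [ 0.00000000e+00,  0.00000000e+00,  0.00000000e+00,
         1.00000000e+00]])}
```

View pics/scene0.png

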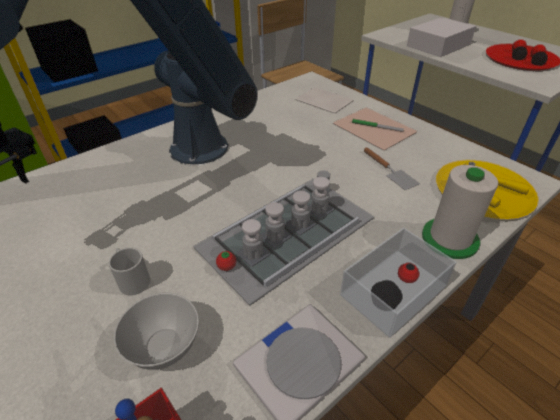

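View pics/side0.png

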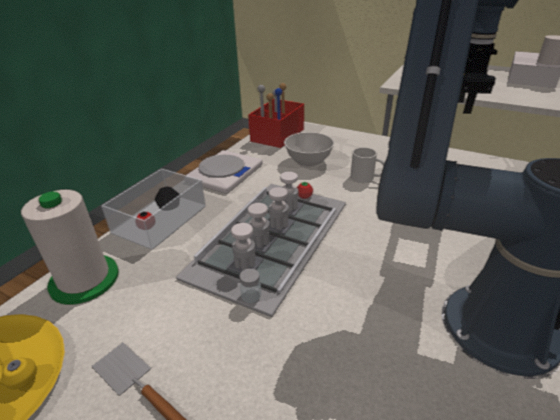

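Scene: caps at about (252,228), (275,210), (301,198), (321,185). Side: the same caps at about (289,179), (278,195), (259,212), (243,232). The jar and tomato are on the rack ends. I'll enlarge both views.

```bash
python3 - <<'E'
import cv2,numpy as np
a=cv2.imread('pics/scene0.png')[165:300,190:380];b=cv2.imread('pics/side0.png')[160:305,180:350]
a=cv2.resize(a,(760,540),interpolation=cv2.INTER_CUBIC)[:,:];b=cv2.resize(b,(680,580),interpolation=cv2.INTER_CUBIC)
cv2.imwrite('pics/a.png',cv2.convertScaleAbs(a,alpha=1.3));cv2.imwrite('pics/b.png',cv2.convertScaleAbs(b,alpha=1.3))
E
```

```text
(no output)
```

View pics/a.png

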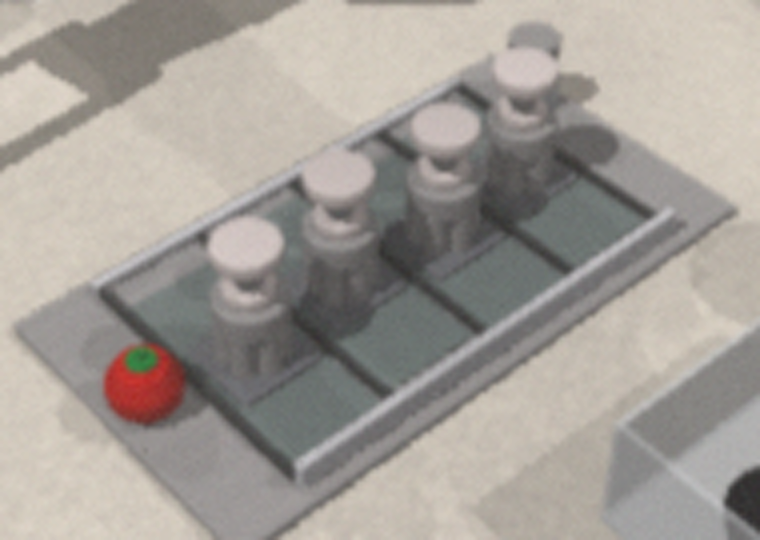

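View pics/b.png

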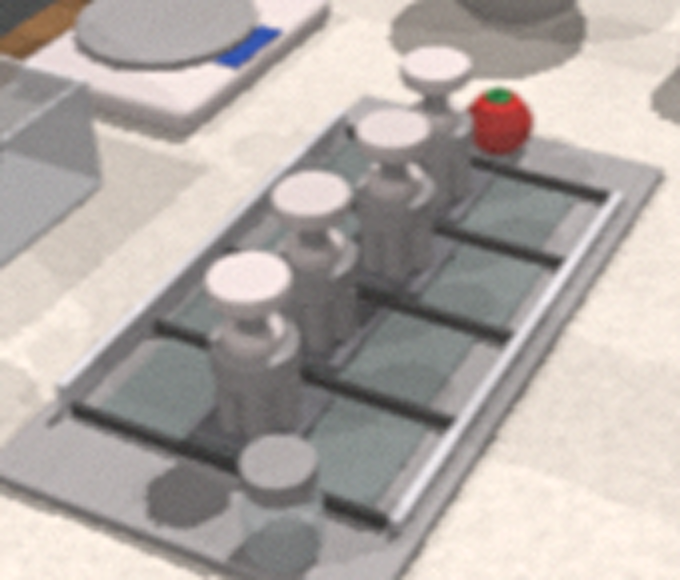

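```bash
cat > h.py <<'E'
from rig import bot,vision
import numpy as np
def ray(n,px):
    i=vision.camera_info(n);K=np.array(i['intrinsics']);T=np.array(i['camera_from_world'])
    d=np.linalg.inv(K)@[px[0],px[1],1];d=T[:3,:3].T@(d*[1,-1,-1]);return -T[:3,:3].T@T[:3,3],d
def plane(n,px,z):
    o,d=ray(n,px);return o+d*(z-o[2])/d[2]
def tri(p,q):
    A=0;b=0
    for o,d in(ray('scene',p),ray('side',q)):
        d=d/np.linalg.norm(d);P=np.eye(3)-np.outer(d,d);A=A+P;b=b+P@o
    return np.linalg.solve(A,b)
E
python3 - <<'E'
from h import *
np.set_printoptions(precision=4,suppress=True)
A=np.array([[525,69],[446,126],[338,174],[245,241]])/4+[190,165]
B=np.array([[250,276],[312,194],[394,130],[436,66]])/4+[180,160]
C=[]
for a,b in zip(A,B):
    p,q=plane('scene',a,.118),plane('side',b,.118);C.append((p+q)/2);print(p[:2],q[:2],tri(a,b))
for n,px,o in(('scene',(16,326),(190,165)),('scene',(737,210),(190,165)),('side',(662,173),(180,160)),('side',(362,97),(180,160))):
    print(n,plane(n,np.array(px)/4+o,.01))
for n,p1,p2,o,z in(('scene',(297,470),(672,213),(190,165),.032),('scene',(97,285),(462,86),(190,165),.02),('side',(616,195),(397,518),(180,160),.02),('side',(62,388),(350,130),(180,160),.032)):
    p,q=[plane(n,np.array(x)/4+o,z) for x in(p1,p2)];v=q-p if q[1]>p[1] else p-q;print(n,p,q,'yaw',np.degrees(np.arctan2(-v[0],v[1])))
E
```

```text
[0.5432 0.0837] [0.5374 0.0867] [0.5401 0.0852 0.1157]
[0.5538 0.0003] [0.5479 0.0035] [0.5506 0.0016 0.1156]
[ 0.5449 -0.0849] [ 0.5383 -0.0803] [ 0.5412 -0.0833  0.115 ]
[ 0.5563 -0.1676] [ 0.5514 -0.1635] [ 0.5536 -0.1665  0.1157]
scene [ 0.4289 -0.2719  0.01  ]
scene [0.6659 0.187  0.01  ]
side [ 0.4207 -0.2647  0.01  ]
side [ 0.6684 -0.2616  0.01  ]
scene [ 0.6597 -0.2117  0.032 ] [0.652  0.1287 0.032 ] yaw 1.2958086388051868
scene [ 0.4404 -0.2137  0.02  ] [0.4395 0.1243 0.02  ] yaw 0.15057153520888517
side [ 0.4351 -0.2101  0.02  ] [0.4268 0.1265 0.02  ] yaw 1.4059175747281094
side [0.6445 0.1355 0.032 ] [ 0.6343 -0.1852  0.032 ] yaw -1.8094896024669727
```

```bash
python3 -m jog '[[[540,-539,10],[0,0,17.94],1],[[540,-539,10],[0,0,17.94],1],[[540,-539,10],[0,0,17.94],1],[[540,-539,10],[0,0,17.94],1],[[540,-539,10],[0,0,17.94],1],[[540,-539,10],[0,0,17.94],1],[[540,-539,10],[0,0,17.94],1],[[540,-539,10],[0,0,17.94],1],[[540,-539,10],[0,0,17.94],1],[[540,-539,10],[0,0,17.94],1],[[540,-539,10],[0,0,17.94],1],[[540,-539,10],[0,0,17.94],1]]'; python3 -c "
from h import *
s=bot.read_state();print(s['position'],np.round(s['tcp_rot'],4).tolist())"
```

```text
time_s: 1.1
position: [0.4206, -0.1477, 0.2159]
tcp_rot: [[1.0, -0.001, -0.0], [-0.001, -1.0, 0.0], [-0.0, -0.0, -1.0]]
force: [0.8, -1.0, 0.2]
opening: 0.17
[ 0.42063399 -0.14768365  0.21590798] [[1.0, -0.0007, -0.0002], [-0.0007, -1.0, 0.0002], [-0.0002, -0.0002, -1.0]]
```

```bash
python3 -m jog '[[[120,-233,25],[0,0,0],1],[[120,-233,25],[0,0,0],1],[[120,-233,25],[0,0,0],1],[[120,-233,25],[0,0,0],1],[[120,-233,25],[0,0,0],1],[[120,-233,25],[0,0,0],1],[[120,-233,25],[0,0,0],1],[[120,-233,25],[0,0,0],1],[[120,-233,25],[0,0,0],1],[[120,-233,25],[0,0,0],1]]'; python3 - <<'E'
from h import *
import cv2
np.set_printoptions(precision=4,suppress=True)
s=bot.read_state();im=vision.capture('wrist')
print(s['position'],s['force'])
hsv=cv2.cvtColor(im,cv2.COLOR_RGB2HSV);print(im[::60,::80].max(2))
cv2.imwrite('pics/w1.png',im[:,:,::-1])
i=vision.camera_info('wrist');M=np.array(i['mount']);K=i['intrinsics'];R=np.array(s['tcp_rot'])
for c in [(.5403,.085),(.551,.0017),(.5415,-.083)]:
    p=R.T@(np.array([*c,.118])-s['position']);p=M[:3,:3].T@(p-M[:3,3]);u=K@(p*[1,-1,-1]);print(u[:2]/u[2])
E
```

```text
time_s: 1.93
position: [0.5395, 0.0823, 0.1907]
tcp_rot: [[1.0, -0.001, -0.002], [-0.001, -1.0, -0.001], [-0.002, 0.001, -1.0]]
force: [-0.6, -0.9, 0.8]
opening: 0.002
[0.5395 0.0823 0.1907] [-0.5598 -0.859   0.7848]
[[211 211 188 200 215 212 211]
 [213 211 205 208 174 165 169]
 [215 216 212 146 118  49 153]
 [161 157 153  99  91 213 179]
 [158 212 148 145 135 129 204]
 [ 72  72  50  50  54  54  84]
 [ 26  31  35  32  31  32  68]]
[275.1124 222.3932]
[391.5748 207.8479]
[507.6664 220.2837]
```

View pics/w1.png

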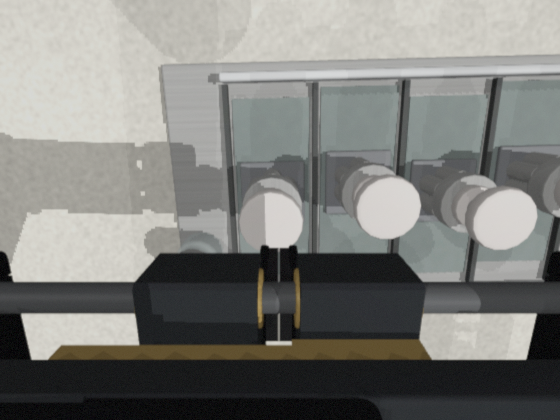

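The wrist view shows caps 1–3 at (271,217), (388,206), (501,217), within about 3 mm of the prediction. I'll press slot 1 with the closed fingers.

```bash
python3 -m jog '[[[2,-4,35],[0,0,0],1],[[2,-4,62],[0,0,0],1],[[2,-4,66],[0,0,0],1],[[2,-4,66],[0,0,0],1],[[2,-4,66],[0,0,0],1]]'; python3 -m jog '[[[0,0,6],[0,0,0],1],[[0,0,12],[0,0,0],1],[[0,0,18],[0,0,0],1],[[0,0,22],[0,0,0],1],[[0,0,22],[0,0,0],1],[[0,0,22],[0,0,0],1],[[0,0,22],[0,0,0],1]]'
```

```text
time_s: 2.4
position: [0.5428, 0.0862, 0.1258]
tcp_rot: [[1.0, -0.002, 0.001], [-0.002, -1.0, -0.0], [0.001, 0.0, -1.0]]
force: [0.1, 0.4, 0.5]
opening: 0.005
time_s: 2.98
position: [0.5445, 0.0868, 0.1057]
tcp_rot: [[1.0, 0.0, 0.005], [0.0, -1.0, -0.001], [0.005, 0.001, -1.0]]
force: [-1.4, -1.3, 13.1]
opening: 0.006
```

13.1 N at 12 mm of travel, so slot 1 looks strongest. I'll press 3 mm deeper for margin, then lift and go to slot 2.

```bash
python3 -m jog '[[[0,0,3],[0,0,0],1],[[0,0,3],[0,0,0],1],[[0,0,3],[0,0,0],1],[[0,0,3],[0,0,0],1]]'; python3 -m jog '[[[0,0,-15],[0,0,0],1],[[0,0,-35],[0,0,0],1],[[0,0,-40],[0,0,0],1],[[8,40,-40],[0,0,0],1],[[8,80,-40],[0,0,0],1],[[8,84,-40],[0,0,0],1],[[8,84,-30],[0,0,0],1],[[8,84,-23],[0,0,0],1],[[8,84,-23],[0,0,0],1],[[8,84,-23],[0,0,0],1]]'; python3 -m jog '[[[0,0,6],[0,0,0],1],[[0,0,12],[0,0,0],1],[[0,0,18],[0,0,0],1],[[0,0,22],[0,0,0],1],[[0,0,23],[0,0,0],1],[[0,0,23],[0,0,0],1],[[0,0,23],[0,0,0],1]]'
```

```text
time_s: 3.32
position: [0.5446, 0.0867, 0.103]
tcp_rot: [[1.0, 0.0, 0.006], [0.0, -1.0, -0.001], [0.006, 0.001, -1.0]]
force: [-1.4, -1.7, 14.2]
opening: 0.005
time_s: 4.15
position: [0.5491, 0.0047, 0.1217]
tcp_rot: [[1.0, 0.001, -0.003], [0.001, -1.0, 0.001], [-0.003, -0.001, -1.0]]
force: [0.1, -0.3, -0.5]
opening: 0.004
time_s: 4.73
position: [0.5505, 0.0035, 0.1001]
tcp_rot: [[1.0, -0.0, 0.0], [-0.0, -1.0, 0.0], [0.0, -0.0, -1.0]]
force: [0.4, 2.0, 3.3]
opening: 0.003
```

Slot 2 reads 3.3 N at 18 mm, which fits the weakest spring. Slots 3 and 4 next.

```bash
python3 -m jog '[[[0,0,-15],[0,0,0],1],[[0,0,-35],[0,0,0],1],[[0,0,-40],[0,0,0],1],[[-8,40,-40],[0,0,0],1],[[-8,80,-40],[0,0,0],1],[[-8,84,-40],[0,0,0],1],[[-8,84,-30],[0,0,0],1],[[-8,84,-23],[0,0,0],1],[[-8,84,-23],[0,0,0],1],[[-8,84,-23],[0,0,0],1]]'; python3 -m jog '[[[0,0,6],[0,0,0],1],[[0,0,12],[0,0,0],1],[[0,0,18],[0,0,0],1],[[0,0,20],[0,0,0],1],[[0,0,20],[0,0,0],1],[[0,0,20],[0,0,0],1],[[0,0,20],[0,0,0],1]]'; python3 -m jog '[[[0,0,-15],[0,0,0],1],[[0,0,-35],[0,0,0],1],[[0,0,-40],[0,0,0],1],[[12,40,-40],[0,0,0],1],[[12,80,-40],[0,0,0],1],[[12,84,-40],[0,0,0],1],[[12,84,-30],[0,0,0],1],[[12,84,-23],[0,0,0],1],[[12,84,-23],[0,0,0],1],[[12,84,-23],[0,0,0],1]]'; python3 -m jog '[[[0,0,6],[0,0,0],1],[[0,0,12],[0,0,0],1],[[0,0,18],[0,0,0],1],[[0,0,22],[0,0,0],1],[[0,0,22],[0,0,0],1],[[0,0,22],[0,0,0],1],[[0,0,22],[0,0,0],1]]'
```

```text
time_s: 5.57
position: [0.5412, -0.0792, 0.1216]
tcp_rot: [[1.0, 0.001, -0.003], [0.001, -1.0, 0.001], [-0.003, -0.001, -1.0]]
force: [-1.6, 0.1, -0.6]
opening: 0.003
time_s: 6.15
position: [0.5428, -0.0798, 0.1034]
tcp_rot: [[1.0, 0.0, 0.001], [0.0, -1.0, 0.001], [0.001, -0.001, -1.0]]
force: [-0.5, 1.8, 6.6]
opening: 0.004
time_s: 6.98
position: [0.553, -0.1627, 0.1244]
tcp_rot: [[1.0, 0.001, -0.004], [0.001, -1.0, 0.002], [-0.004, -0.002, -1.0]]
force: [0.6, -0.4, -1.0]
opening: 0.006
time_s: 7.57
position: [0.5548, -0.1639, 0.1044]
tcp_rot: [[1.0, -0.0, 0.001], [-0.0, -1.0, 0.001], [0.001, -0.001, -1.0]]
force: [0.6, 3.3, 6.4]
opening: 0.003
```

All four are pressed. Slot 1 is strongest, slot 2 weakest, 3 and 4 ordinary. Now I go behind the slot 2 cutter.

```bash
python3 -m jog '[[[0,0,-30],[0,0,0],1],[[0,0,-60],[0,0,0],1],[[20,-30,-60],[0,0,0],1],[[46,-70,-60],[0,0,0],1],[[46,-110,-60],[0,0,0],1],[[46,-150,-60],[0,0,0],1],[[46,-167,-60],[0,0,0],1],[[46,-167,-60],[0,0,0],1],[[46,-167,-60],[0,0,0],1],[[46,-167,-60],[0,0,0],1]]'; python3 -m jog '[[[0,0,20],[0,0,0],1],[[0,0,40],[0,0,0],1],[[0,0,60],[0,0,0],1],[[0,0,80],[0,0,0],1],[[0,0,98],[0,0,0],1],[[0,0,98],[0,0,0],1],[[0,0,98],[0,0,0],1],[[0,0,98],[0,0,0],1]]'
```

```text
time_s: 8.4
position: [0.6004, 0.0017, 0.1636]
tcp_rot: [[1.0, -0.0, -0.0], [-0.0, -1.0, -0.001], [-0.0, 0.001, -1.0]]
force: [-1.3, -0.2, 1.0]
opening: 0.0
time_s: 9.07
position: [0.6012, 0.001, 0.0667]
tcp_rot: [[1.0, -0.002, 0.001], [-0.002, -1.0, -0.0], [0.001, 0.0, -1.0]]
force: [-0.3, 0.3, -0.1]
opening: 0.0
```

```bash
python3 -m jog '[[[0,0,4],[0,0,0],1],[[-6,2,4],[0,0,0],1],[[-12,2,4],[0,0,0],1],[[-18,2,4],[0,0,0],1],[[-24,2,4],[0,0,0],1],[[-30,2,4],[0,0,0],1],[[-36,2,4],[0,0,0],1],[[-42,2,4],[0,0,0],1],[[-48,2,4],[0,0,0],1],[[-54,2,4],[0,0,0],1],[[-54,2,4],[0,0,0],1]]'; python3 -m jog '[[[-3,0,0],[0,0,0],1],[[-6,0,0],[0,0,0],1],[[-9,0,0],[0,0,0],1],[[-9,0,0],[0,0,0],1],[[-9,0,0],[0,0,0],1]]'
```

```text
time_s: 9.98
position: [0.5442, 0.0007, 0.0619]
tcp_rot: [[1.0, -0.001, -0.003], [-0.001, -1.0, 0.001], [-0.003, -0.001, -1.0]]
force: [1.2, 0.5, 0.3]
opening: 0.006
time_s: 10.4
position: [0.5365, 0.0005, 0.0618]
tcp_rot: [[1.0, -0.0, -0.002], [-0.0, -1.0, 0.0], [-0.002, -0.0, -1.0]]
force: [1.6, 0.9, -0.3]
opening: 0.003
```

```bash
python3 -m jog '[[[-2,0,0],[0,0,0],1],[[-4,0,0],[0,0,0],1],[[-6,0,0],[0,0,0],1],[[-6,0,0],[0,0,0],1],[[-6,0,0],[0,0,0],1]]'; python3 -m jog '[[[-2,0,0],[0,0,0],1],[[-4,0,0],[0,0,0],1],[[-4,0,0],[0,0,0],1],[[-4,0,0],[0,0,0],1]]';
```

```text
time_s: 10.82
position: [0.5308, 0.0004, 0.0619]
tcp_rot: [[1.0, -0.0, -0.001], [-0.0, -1.0, 0.0], [-0.001, -0.0, -1.0]]
force: [1.6, -0.0, 0.3]
opening: 0.007
time_s: 11.15
position: [0.5269, 0.0003, 0.0619]
tcp_rot: [[1.0, -0.0, -0.001], [-0.0, -1.0, 0.0], [-0.001, -0.0, -1.0]]
force: [1.1, 0.2, 0.4]
opening: 0.002
```

```bash
python3 -m jog '[[[-2,0,0],[0,0,0],1],[[-4,0,0],[0,0,0],1],[[-4,0,0],[0,0,0],1],[[-4,0,0],[0,0,0],1]]'; python3 -c "
from h import *
import cv2
cv2.imwrite('pics/s2.png',cv2.resize(vision.capture('side')[160:305,180:350,::-1],(680,580),interpolation=cv2.INTER_CUBIC))"
```

```text
time_s: 11.48
position: [0.5259, 0.0002, 0.0622]
tcp_rot: [[1.0, -0.001, 0.006], [-0.001, -1.0, -0.0], [0.006, 0.0, -1.0]]
force: [5.3, 1.6, -3.6]
opening: 0.008
```

View pics/s2.png

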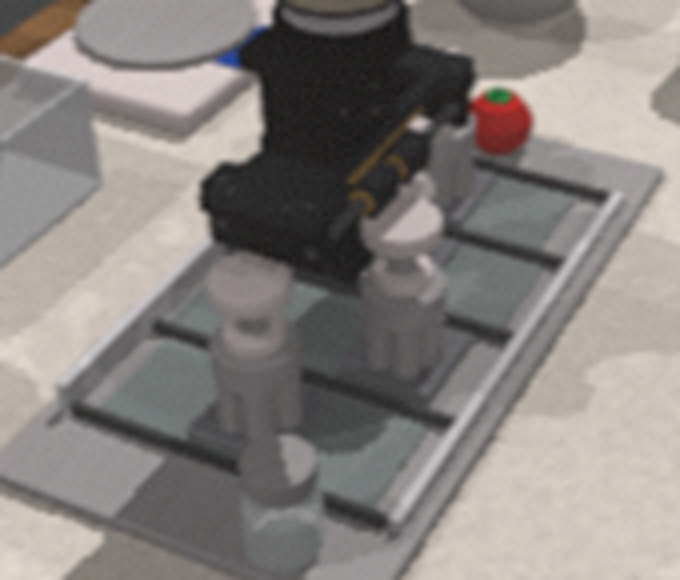

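The side view shows the slot 2 cutter well forward at about (400,300) in the crop, with the force starting to rise. I'll push firmer to confirm the stop.

```bash
python3 -m jog '[[[-3,0,0],[0,0,0],1],[[-5,0,0],[0,0,0],1],[[-5,0,0],[0,0,0],1],[[-5,0,0],[0,0,0],1]]'
```

```text
time_s: 11.87
position: [0.5256, 0.0, 0.0625]
tcp_rot: [[1.0, -0.003, 0.016], [-0.003, -1.0, -0.001], [0.016, 0.001, -1.0]]
force: [12.9, 4.6, -9.0]
opening: 0.006
```

Stop confirmed: 12.9 N and almost no motion. Back off, lift, then go to the front of slot 1.

```bash
python3 -m jog '[[[10,0,0],[0,0,0],1],[[20,0,0],[0,0,0],1],[[20,0,0],[0,0,0],1],[[20,0,-30],[0,0,0],1],[[20,0,-60],[0,0,0],1],[[20,0,-95],[0,0,0],1],[[0,-30,-95],[0,0,0],1],[[-26,-60,-95],[0,0,0],1],[[-26,-87,-95],[0,0,0],1],[[-26,-87,-95],[0,0,0],1],[[-26,-87,-95],[0,0,0],1],[[-26,-87,-95],[0,0,0],1]]'
```

```text
time_s: 12.87
position: [0.4919, 0.0869, 0.1569]
tcp_rot: [[1.0, 0.0, -0.001], [0.0, -1.0, -0.001], [-0.001, 0.001, -1.0]]
force: [-0.3, -0.0, -0.3]
opening: -0.002
```

```bash
python3 -m jog '[[[0,0,20],[0,0,0],1],[[0,0,40],[0,0,0],1],[[0,0,60],[0,0,0],1],[[0,0,80],[0,0,0],1],[[0,0,94],[0,0,0],1],[[0,0,94],[0,0,0],1],[[0,0,94],[0,0,0],1]]'; python3 -m jog '[[[6,0,0],[0,0,0],1],[[12,0,0],[0,0,0],1],[[18,0,0],[0,0,0],1],[[24,0,0],[0,0,0],1],[[30,0,0],[0,0,0],1],[[36,0,0],[0,0,0],1],[[42,0,0],[0,0,0],1],[[48,0,0],[0,0,0],1],[[54,0,0],[0,0,0],1],[[60,0,0],[0,0,0],1],[[66,0,0],[0,0,0],1],[[66,0,0],[0,0,0],1]]'; python3 -m jog '[[[2,0,0],[0,0,0],1],[[4,0,0],[0,0,0],1],[[6,0,0],[0,0,0],1],[[8,0,0],[0,0,0],1],[[8,0,0],[0,0,0],1],[[8,0,0],[0,0,0],1]]'
```

```text
time_s: 13.45
position: [0.4921, 0.0862, 0.0622]
tcp_rot: [[1.0, -0.002, -0.002], [-0.002, -1.0, -0.0], [-0.002, 0.0, -1.0]]
force: [-0.2, 0.7, -0.5]
opening: 0.002
time_s: 14.45
position: [0.5606, 0.0874, 0.063]
tcp_rot: [[1.0, -0.0, 0.003], [-0.0, -1.0, 0.0], [0.003, -0.0, -1.0]]
force: [-0.2, 1.3, 0.5]
opening: 0.004
time_s: 14.95
position: [0.5623, 0.0873, 0.0627]
tcp_rot: [[1.0, 0.0, -0.009], [0.0, -1.0, -0.0], [-0.009, 0.0, -1.0]]
force: [-8.8, 0.8, 6.1]
opening: 0.007
```

```bash
python3 -m jog '[[[3,0,0],[0,0,0],1],[[5,0,0],[0,0,0],1],[[5,0,0],[0,0,0],1],[[5,0,0],[0,0,0],1]]'; python3 -m jog '[[[-15,0,0],[0,0,0],1],[[-28,0,0],[0,0,0],1],[[-28,0,0],[0,0,0],1],[[-28,0,-30],[0,0,0],1],[[-28,0,-65],[0,0,0],1],[[-28,0,-100],[0,0,0],1],[[-60,0,-135],[0,0,0],1],[[-90,0,-170],[0,0,0],1],[[-120,0,-200],[0,0,0],1],[[-130,0,-220],[0,0,0],1],[[-130,0,-220],[0,0,0],1],[[-130,0,-220],[0,0,0],1]]'; python3 - <<'E'
from h import *
import cv2
a=vision.capture('scene');b=vision.capture('side')
cv2.imwrite('pics/fa.png',cv2.resize(a[165:300,190:380,::-1],(760,540),interpolation=cv2.INTER_CUBIC))
cv2.imwrite('pics/fb.png',cv2.resize(b[160:305,180:350,::-1],(680,580),interpolation=cv2.INTER_CUBIC))
E
```

```text
time_s: 15.28
position: [0.5626, 0.0876, 0.0624]
tcp_rot: [[1.0, 0.001, -0.019], [0.001, -1.0, 0.0], [-0.019, -0.0, -1.0]]
force: [-14.5, -0.1, 11.0]
opening: 0.008
time_s: 16.28
position: [0.4435, 0.087, 0.2853]
tcp_rot: [[1.0, -0.0, 0.008], [-0.0, -1.0, -0.001], [0.008, 0.001, -1.0]]
force: [0.4, -0.1, 0.2]
opening: 0.004
```

View pics/fa.png

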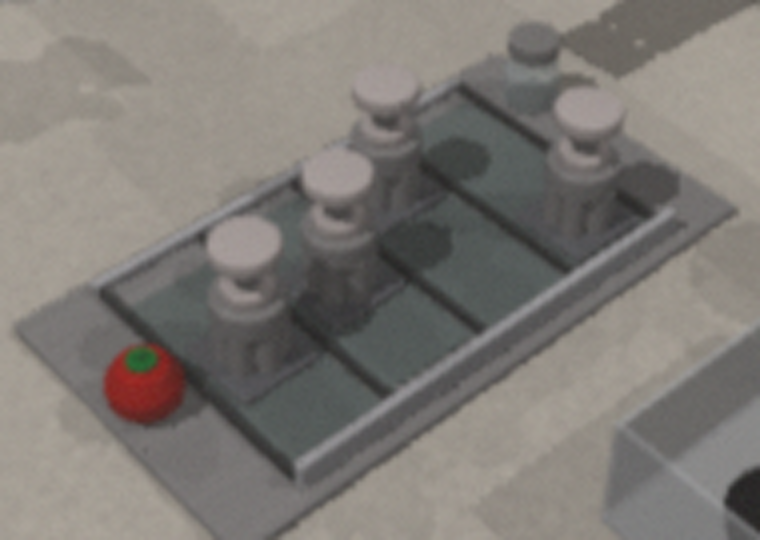

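View pics/fb.png

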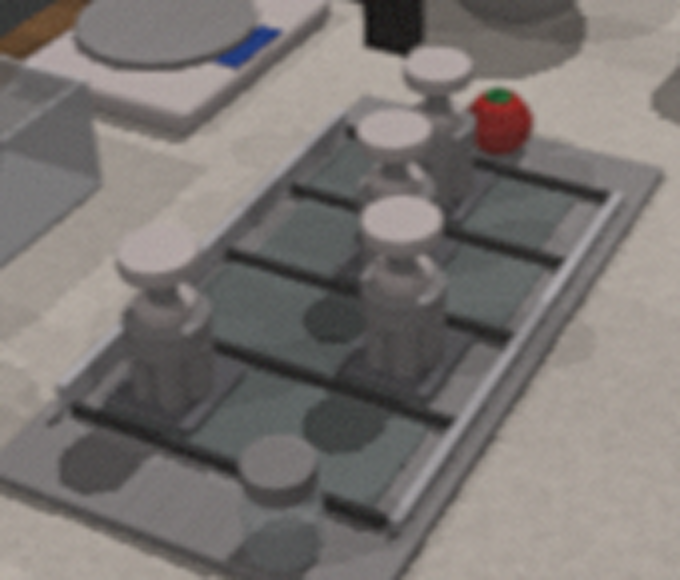

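Scene crop: slot 1 cap is now at (588,114) and slot 2 at (386,91). Slot 3 (338,176) and slot 4 (245,242) are unchanged, as are the tomato and jar. All caps are up. I'll do a quick numeric check of the travel.

```bash
python3 - <<'E'
from h import *
f=lambda n,a,o:plane(n,np.array(a)/4+o,.118)[:2]
for a0,a1,b0,b1 in(((525,70),(588,115),(250,279),(159,250)),((446,127),(386,90),(312,197),(402,219))):
    print(f('scene',a1,(190,165))-f('scene',a0,(190,165)),f('side',b1,(180,160))-f('side',b0,(180,160)))
bot.hand_in();print(bot.read_state()['time_s'])
E
```

```text
[ 0.06257375 -0.0022883 ] [0.06044974 0.00061567]
[-0.05581819 -0.00475024] [-0.05797779 -0.00404535]
the job is handed in; nothing more can be done
the job is handed in; nothing more can be done
```

I pressed all four caps from left to right, slid the weakest cutter to the front and the strongest to the back, and handed the job in at about 16 s.

| Slot | Force | Travel | Spring | Final place |
|---|---|---|---|---|
| 1 | 13.1 N, then 14.2 N | 12 mm, then 15 mm | strongest | back stop |
| 2 | 3.3 N | 18 mm | weakest | front stop |
| 3 | 6.6 N | 15 mm | ordinary | left in place |
| 4 | 6.4 N | 14 mm | ordinary | left in place |

- **Stops:** at each end the push force rose to about 13–14 N and the cutter hardly moved any further.
- **Pictures:** slot 1 measured +60 to +63 mm and slot 2 −56 to −58 mm. The slot 2 figure is 2–4 mm short of the nominal 60 mm. I put that down to picking pixels by eye, because the force showed a firm stop.
- **Rest of the scene:** all caps are up, slots 3 and 4, the jar and the tomato look unmoved, and the gripper was clear of everything. I did not re-check the spatula, mug or bowl in the last pictures; the arm did not work near them.

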